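# Feed a reject cup to the grog mill and hold its run lever

### The arm

A 6-joint arm with a two-finger parallel gripper is mounted at the origin on a cart in front of the work surface, level with it; the furniture and walls round the work are solid. World frame = base frame: x ahead of the robot, y to its left, z up, the work surface at z = 0. Lengths are in mm, angles in rad, forces in N, time in s.
With the tool pointing down it reaches from about 350 to 875 mm from the base axis. Payload 4.2 kg.
Tool frame: the origin (TCP) lies at the very end of the fingers, on their centre line; the grasp point (between the pads) lies 19 mm behind it; z points along the fingers, y is the line along which they close (so a half turn about z gives the same grasp; the last joint's range is limited). The gripper opens to 87 mm and grips with 3 to 60 N. Pads are 19 mm wide; open, the fingers measure 117 mm over their backs; the gripper's body (75 mm by 190 mm) begins 51 mm behind the grasp point.
Start: joints at [1.598, 0.385, 0.008, 0, -1.194, -0.259], TCP at [143.55, 608.27, 222.55] pointing down, gripper open.
Joint ranges: [-3.14, 3.14], [-1.21, 2.06], [-1.07, 1.41], [-3.16, 2.05], [-2.99, -0.16], [-3.1, 3.1]. Speed limits (rad/s): [2.79, 2.79, 3.14, 3.14, 3.14, 3.14].

### API

Orientations are given as [roll, pitch, yaw] about the fixed x, y, z axes, in that order (R = Rz(yaw) Ry(pitch) Rx(roll)).
In Python, from plant import arm gives the robot as it stands.
- The arm moves only by the tool jog_arm, never from a script. Its argument "increments" is a list of rows, each an object of numbers: "tx", "ty", "tz": the shift along the tool's x, y, z normalised to -1 to 1, where 1 is 250 mm; "rx", "ry", "rz": the turn, a rotation vector about the tool's x, y, z normalised to -1 to 1, where 1 is 180 degrees; "hand": the closure, from 0 (fully open) to 1 (shut). A call has 1 to 5 rows; each row is the pose to reach, as a shift and turn from the pose commanded when the call began, along the tool's axes at that moment, turning the shorter way round; what a row does not reach only later rows make up. A row lasts 1/12 s, in which the tool goes at most 41.7 mm and 7.16 degrees, less where a joint would pass 70% of its speed; a pose out of reach is approached as far as the arm can. A call with a number of a shift or a turn outside -1 to 1 is refused whole. A call with a gripper value outside its range is refused whole. The fingers move at their own pace and stop on an object; "grip_force" is the grip in N (left out, the last holds). Time passes only in rows, so rows that repeat a pose let the fingers close. It gives the time, the measured TCP pose, the force, the opening and the grip force at its end, in the units of the state.
- arm.get_obs(): the state, without advancing time (a new reading comes with each control period).
- arm.capture(name): name is "scene" or "side" or "wrist"; returns (picture, depth): 384x512x3 uint8, red, green, blue; 384x512 float32, mm along the optical axis (not along the pixel's ray), 0 where there is no reading.
- arm.camera_model(name): a dict with "mtx" (3x3 intrinsics, pixels), "R" (3x3) and "t" (3): a world point X has camera coordinates R X + t. Camera axes: x right, y down, z forward; pixel columns grow to the right and rows downward; lengths in mm; the calibration is good to about 2 mm. A picture is of the moment at which its call begins: read the wrist's pose just before it. camera_model takes no time and is no camera call; for the wrist camera it gives the pose at the moment of the call.
- arm.hand_in(): hands the job in; it is judged then, once.
The state is a dict: "clock": time; "joints": joint angles; "qd": joint speeds; "joint_torque": joint torques, N m; "tcp_pos": TCP position; "tcp_rot": TCP orientation; "wrist_force": force on the tool from outside, world axes, zero at the start; "ft_torque": the same for the moment, N m; "gripper_width": finger opening in mm; "grip_force": force on a finger pad.
Only numpy, scipy, OpenCV 4.12 (cv2) and the standard library are available. Lean on these libraries where they do the work, as an engineer would, in place of code of your own. Each camera call takes 0.05 s, during which the arm holds its last target. There are 200 camera calls.

### The job

The shortest of the three fired cups is a reject: drop it into the square open hopper of the bench mill, and leave the two taller cups where they stand. Only then press the pad of the mill's spring-loaded dead-man lever down to its run position, half way down, where the lever arm is level and lines up with the dark mark on the upright plate beside it; never push it right down to its stop. Hold it steadily there for three seconds and finish while still holding it down: the lever springs back if let go.

Things in the scene. Friction and masses are not known exactly. Their poses are not given: they have to be found in the camera images.
- reject_cup_center (a point): Centre (half-way up, on the axis) of the reject cup: the shortest of the three cups, round and upright, 62 mm across outside and 60 mm tall, open at the top, wall about 5 to 10 mm, light speckled grey, about 0.11 kg. It can be gripped across its outside.
- tall_cup_1: A tall fired cup to be kept, 72 mm across and 80 mm tall, open at the top, terracotta brown. Origin at the centre of its underside, z up.
- tall_cup_2: A tall fired cup to be kept, 72 mm across and 80 mm tall, open at the top, terracotta brown. Origin at the centre of its underside, z up.
- mill: The bench mill, fixed to the table: base plate 290 x 270 mm, square steel hopper, behind it a gear housing 136 mm tall that starts 80 mm behind the hopper's centre, lever on the left. Origin on the table, 60 mm to the left (+y) of the hopper centre; z up, x from its front (facing the robot, give or take yaw) to its back, y to its left.
- hopper_mouth (a point): Centre of the hopper's square mouth, 130 mm above the table; axes as the mill's. The hopper is open above, inside 142 mm along x by 132 mm along y; its rim is a round 8 mm bar whose top is 134 mm above the table. Two fixed rolls inside have their tops 78 mm below the mouth.
- lever_pad (a point): Black rubber pad on the front end of the run lever, 50 (x) x 40 (y) x 10 mm. This point is the centre of its top face; the pivot is 140 mm behind it (mill +x). At rest about 180 mm above the table and tilted 0.2 rad, front edge up; at the run position level, its top 152 mm above the table. It swings down about the pivot.
- run_mark (a point): Dark bar mark, 12 mm tall, on the upright aluminium plate between lever and hopper, at 140 mm height, where the lever arm's centre line is when level (run position). The plate is 30 mm wide, 174 mm tall, 32 mm beside the lever's centre line, and starts about 30 mm behind the pad's centre.
- mill_lever (a joint): Angle of the run lever in rad: 0 at rest (arm rising to the front), grows as the pad is pressed down; 0.20 is the run position (arm level, pad pressed about 28 mm down), 0.40 the bottom stop (56 mm down). A spring pushes it back: about 2 N at the pad at rest, 6 N at the run position, 11 N at the stop.

How it is judged:
By the outcome, as a careful person would: the job done as asked, in the order asked, and still so for the second after the job is handed in, while the arm keeps its last pose, push and grip.
It also fails if it takes over 54 s, if anything falls off the work surface, if the arm or the gripper's body presses on something with over 40 N, if the wrist force passes 120 N, or if a joint passes its speed limit or range.

## Working session

There is one attempt and no reset: what is moved stays moved. The work goes in short steps, Python scripts to look and compute and a tool call to move; the robot and the scene stay as the last step left them, time stands still between calls to the robot, and variables do not carry over. Pictures are saved under pics/ and viewed, at most 10 in all, crops included, and the job is handed in when it is done.

Besides the shell and the picture viewer there is one more tool, called after ">>>" as name(argument=value, ...) on one line, values as JSON. jog_arm: Moves the arm, as the interface text tells. Its arguments: {"type":"object","properties":{"increments":{"type":"array","items":{"type":"object","properties":{"tx":{"type":"number"},"ty":{"type":"number"},"tz":{"type":"number"},"rx":{"type":"number"},"ry":{"type":"number"},"rz":{"type":"number"},"hand":{"type":"number"}}}},"grip_force":{"type":"number"}},"required":["increments"]}

```bash
mkdir -p pics; ls; cat > h.py <<'E'
import numpy as np, cv2
from plant import arm
def cloud(name):
    m=arm.camera_model(name); img,d=arm.capture(name)
    K,R,t=[np.array(m[k],float) for k in("mtx","R","t")]
    v,u=np.mgrid[0:384,0:512]; d=d.astype(float)
    c=np.stack([(u-K[0,2])/K[0,0]*d,(v-K[1,2])/K[1,1]*d,d],-1)
    P=(c-t.ravel())@R; P[d<=0]=np.nan
    return img,P
E
python3 - <<'E'
from h import *
o=arm.get_obs(); print(o)
for n in("scene","side"):
    img,P=cloud(n); np.savez(n+".npz",img=img,P=P)
    m=arm.camera_model(n); print(n, -np.array(m["R"]).T@np.ravel(m["t"]))
    cv2.imwrite(f"pics/{n}0.png",img[...,::-1])
E
```

```text
pics
{'clock': 0.0, 'joints': array([ 1.59760481e+00,  3.85555999e-01,  6.63644008e-03, -5.37801134e-04,
       -1.19395538e+00, -2.58627149e-01]), 'qd': array([-0.00067717,  0.00025645,  0.00108323, -0.00089723,  0.00060233,
       -0.00055296]), 'joint_torque': array([ 6.76118143e-04, -3.90665102e+01,  1.87405801e+01,  4.21983048e+00,
        1.09997435e-02, -1.98203306e-04]), 'tcp_pos': array([143.408217  , 607.71764561, 221.45830995]), 'tcp_rot': array([ 3.13945534e+00, -4.85897147e-05, -2.32017032e-01]), 'wrist_force': array([-0.0318799 , -0.45598605, -0.31625141]), 'ft_torque': array([-0.03972193, -0.04084241, -0.02073485]), 'grip_force': 0.0, 'gripper_width': 87.3658570651939}
scene [ -50.70345349 -734.24748447  712.74972265]
side [468.02182507 894.56366288 774.09539723]
```

View pics/scene0.png

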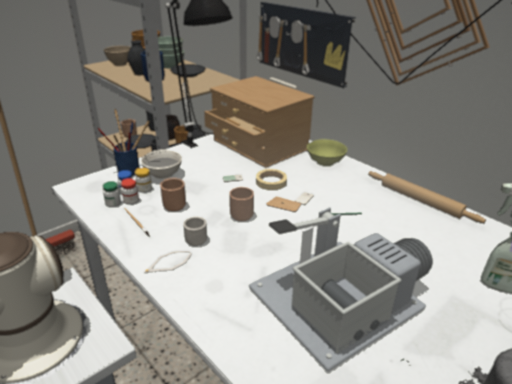

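View pics/side0.png

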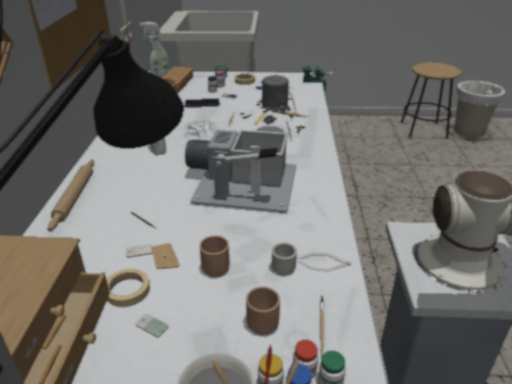

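The scene picture shows the grey reject cup at (195,232), the brown cups at (173,195) and (241,204), the hopper centre near (345,285), the black lever pad at (284,226) and the plate at (320,240). The side picture shows the reject cup at (284,259), the brown cups at (215,256) and (263,310), and the pad near (268,153).

```bash
python3 - <<'E'
import numpy as np, cv2
for n,b in(("scene",{"cup":(180,215,210,246),"t1":(158,178,188,212),"t2":(226,186,258,222),"mill":(252,205,432,352),"pad":(270,217,298,236)}),
         ("side",{"cup":(268,243,300,275),"t1":(198,234,232,276),"t2":(244,286,282,334),"mill":(185,120,300,210)})):
    z=np.load(n+".npz"); P=z["P"]
    print(n)
    for k,(a,c,e,f) in b.items():
        p=P[c:f,a:e].reshape(-1,3); img=z["img"][c:f,a:e].reshape(-1,3)
        ok=np.isfinite(p[:,0])
        if k in("cup","t1","t2"):
            H=60 if k=="cup" else 80
            s=ok&(abs(p[:,2]-H)<6); q=p[s][:,:2].astype(np.float32)
            print(k,s.sum(),"zmax",np.nanpercentile(p[:,2],98),"rim circle",cv2.minEnclosingCircle(q),"mid",np.percentile(q,[2,98],axis=0).ravel())
        elif k=="pad":
            s=ok&(img.max(1)<60)&(p[:,2]>140); q=p[s]; print(k,s.sum(),q.mean(0),np.percentile(q,[3,97],axis=0).ravel(),cv2.minAreaRect(q[:,:2].astype(np.float32)))
        else:
            for lo,hi in((126,137),(12,28)) :
                s=ok&(p[:,2]>lo)&(p[:,2]<hi);q=p[s][:,:2].astype(np.float32)
                print(k,lo,s.sum(),cv2.minAreaRect(q))
            s=ok&(p[:,2]>155);q=p[s]; print("high",len(q),q.min(0),q.max(0))
E
```

```text
scene
cup 136 zmax 59.63994004697545 rim circle ((437.130126953125, 45.9995002746582), 32.81300735473633) mid [406.54341125  14.83315506 465.50350037  74.74828873]
t1 109 zmax 79.55548144062995 rim circle ((482.6214599609375, 221.4877166748047), 37.84546661376953) mid [447.26487183 187.38765625 514.70577148 256.18028564]
t2 116 zmax 78.88470392323353 rim circle ((602.5897216796875, 53.79298400878906), 36.666473388671875) mid [568.56397095  20.05044174 635.23551636  88.73626633]
mill 126 2330 ((550.7003173828125, -346.02484130859375), (219.09689331054688, 232.1482391357422), 83.5897216796875)
mill 12 3537 ((682.8018188476562, -316.26446533203125), (494.8486633300781, 557.6663818359375), 53.848419189453125)
high 569 [ 456.36247402 -267.35600387  155.09078797] [ 637.25522436 -203.97548244  185.02387612]<stdin>:14: RuntimeWarning: Mean of empty slice.
  ret = um.true_divide(
Traceback (most recent call last):
IndexError: index -1 is out of bounds for axis 0 with size 0
```

```bash
python3 - <<'E'
import numpy as np, cv2
A=[];C=[]
for n,(a,c,e,f) in(("scene",(252,205,432,352)),("side",(185,120,300,210))):
    z=np.load(n+".npz"); p=z["P"][c:f,a:e].reshape(-1,3); i=z["img"][c:f,a:e].reshape(-1,3)
    ok=np.isfinite(p[:,0])&(p[:,2]>4); A.append(p[ok]);C.append(i[ok])
    q=p[ok]; print(n,np.histogram(q[:,2],np.arange(4,190,6)))
    s=(q[:,2]>5)&(q[:,2]<22); print("plate",cv2.minAreaRect(q[s][:,:2].astype(np.float32)))
    s=(q[:,2]>145); print("high rect",cv2.minAreaRect(q[s][:,:2].astype(np.float32)))
q=np.vstack(A);c=np.vstack(C)
# top view map, 2px... 1px=1mm x:400..800,y:-500..-150 ; colour by height band
M=np.zeros((600,700,3),np.uint8)
o=np.argsort(q[:,2])
for p in q[o]:
    x=int((p[0]-400)*1.6);y=int((-150-p[1])*1.6)
    h=p[2]; col=(60,60,60) if h<25 else (120,60,0) if h<124 else (0,255,0) if h<134 else (0,200,255) if h<145 else (0,0,255) if h<165 else (255,0,255)
    if 0<=x<600 and 0<=y<700: cv2.circle(M,(y,599-x),2,col,-1)
for k in range(0,400,50): 
    cv2.putText(M,str(400+k),(0,599-int(k*1.6)),0,.4,(255,255,255)); cv2.putText(M,str(-150-k),(int(k*1.6),10),0,.4,(255,255,255))
cv2.imwrite("pics/top.png",M)
E
```

```text
scene (array([ 223, 1839, 1580,  202,  282,  570,  472,  697,  466,  412,  437,
        454,  503,  486,  533,  558,  584,  664,  788,  571,  375, 1727,
        651,  100,  184,  174,   79,   42,  117,  180]), array([  4,  10,  16,  22,  28,  34,  40,  46,  52,  58,  64,  70,  76,
        82,  88,  94, 100, 106, 112, 118, 124, 130, 136, 142, 148, 154,
       160, 166, 172, 178, 184]))
plate ((685.6367797851562, -303.40496826171875), (532.6756591796875, 532.7861328125), 48.879310607910156)
high rect ((546.1242065429688, -241.43130493164062), (57.4140510559082, 180.3263397216797), 83.28120422363281)
side (array([ 213, 1633,  942,  214,  185,  144,  157,  150,  159,  174,  195,
        200,  223,  248,  255,  255,  233,  292,  267,  206,  233,  530,
        170,   57,  112,  137,   56,   37,   74,   82]), array([  4,  10,  16,  22,  28,  34,  40,  46,  52,  58,  64,  70,  76,
        82,  88,  94, 100, 106, 112, 118, 124, 130, 136, 142, 148, 154,
       160, 166, 172, 178, 184]))
plate ((608.8899536132812, -503.15057373046875), (626.2582397460938, 439.59088134765625), 86.24854278564453)
high rect ((546.4146728515625, -237.23545837402344), (64.79556274414062, 178.00619506835938), 82.85761260986328)
```

View pics/top.png

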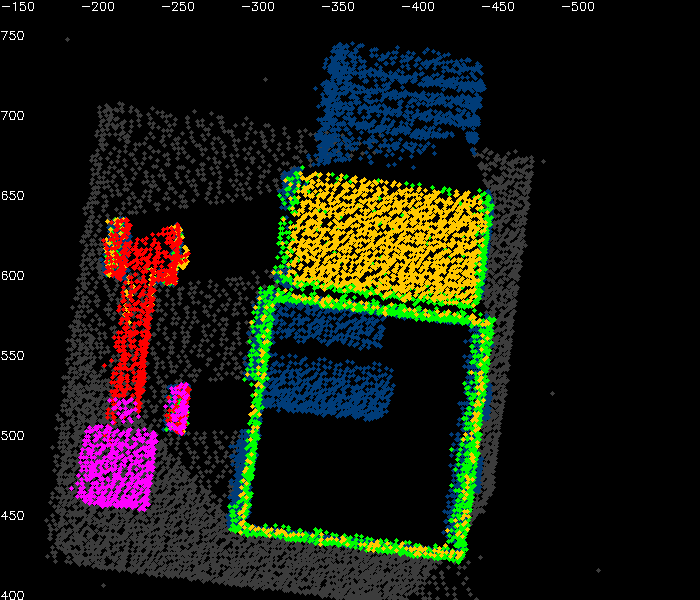

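The top map shows the pad (magenta) at about (481,-213), the plate at (517,-252), and the hopper rim around (507,-366). The mill's yaw is about -0.12.

```bash
cat >> h.py <<'E'
def go(*targets):
    "targets (x,y,z,yaw), increments all from the present pose, tool down"
    o=arm.get_obs(); p=o["tcp_pos"]; y=o["tcp_rot"][2]; c,s=np.cos(y),np.sin(y)
    print("clock",round(o["clock"],2),"tcp",p.round(1),o["tcp_rot"].round(3),"F",o["wrist_force"].round(1),"w",round(o["gripper_width"],1),"g",round(o["grip_force"],1))
    for t in targets:
        d=np.array(t[:3])-p; a=-(t[3]-y)
        a=(a+np.pi)%(2*np.pi)-np.pi
        print(t,"tx %.4f ty %.4f tz %.4f rz %.4f"%((d[0]*c+d[1]*s)/250,(d[0]*s-d[1]*c)/250,-d[2]/250,a/np.pi),"dist",np.linalg.norm(d).round())
E
python3 - <<'E'
from h import *
q=np.vstack([np.load(n+".npz")["P"].reshape(-1,3) for n in("scene","side")]); q=q[np.isfinite(q[:,0])]
def box(q,x0,x1,y0,y1,z0,z1): return q[(q[:,0]>x0)&(q[:,0]<x1)&(q[:,1]>y0)&(q[:,1]<y1)&(q[:,2]>z0)&(q[:,2]<z1)]
pad=box(q,445,510,-240,-185,165,195); print("pad",len(pad),pad.mean(0),cv2.minAreaRect(pad[:,:2].astype(np.float32)))
f=box(q,415,455,-418,-295,127,138); k=np.polyfit(f[:,1],f[:,0],1); print("yaw",-k[0] if 0 else np.arctan(-k[0]))
th=np.arctan(-k[0]); c,s=np.cos(th),np.sin(th); R=np.array([[c,s],[-s,c]])
r=box(q,415,600,-455,-280,126,138); m=r[:,:2]@R.T
print(np.percentile(m,[1,99],axis=0))
m2=m[m[:,0]<np.percentile(m[:,0],1)+130]; e=np.percentile(m2,[1,99],axis=0); print(e)
ctr=R.T@np.array([e[0,0]+79,(e[0,1]+e[1,1])/2]); print("hopper",ctr)
print("pad in hopper frame",R@(pad.mean(0)[:2]-ctr))
pl=box(q,500,540,-265,-245,168,180);print("plate",pl.mean(0),len(pl))
go((290,330,200,-1.0),(437,46,130,-1.69),(437,46,14,-1.69))
E
```

```text
pad 375 [ 480.34213919 -219.73632098  179.11916359] ((483.1758117675781, -218.953125), (45.6117057800293, 49.853271484375), 85.36177825927734)
yaw -0.1398536747628418
[[ 479.8939156  -375.72425809]
 [ 652.75098219 -227.16564918]]
[[ 479.44180037 -376.04222865]
 [ 608.3783516  -227.22017021]]
hopper [ 510.94254824 -376.53198705]
pad in hopper frame [-52.15867572 150.99913403]
plate [ 516.51953353 -259.90302387  171.96847916] 51
clock 0.1 tcp [143.4 607.8 221.6] [ 3.14  -0.    -0.232] F [ 0.   0.2 -0.5] w 87.1 g 0.0
(290, 330, 200, -1.0) tx 0.8259 ty 0.9465 tz 0.0862 rz 0.2445 dist 315.0
(437, 46, 130, -1.69) tx 1.6593 ty 1.9169 tz 0.3662 rz 0.4641 dist 640.0
(437, 46, 14, -1.69) tx 1.6593 ty 1.9169 tz 0.8302 rz 0.4641 dist 667.0
```

>>> jog_arm(increments=[{"tx": 0.83,"ty": 0.95,"tz": 0.08,"rz": 0.25},{"tx": 0.83,"ty": 0.95,"tz": 0.08,"rz": 0.25},{"tx": 0.83,"ty": 0.95,"tz": 0.08,"rz": 0.25},{"tx": 0.83,"ty": 0.95,"tz": 0.08,"rz": 0.25},{"tx": 0.83,"ty": 0.95,"tz": 0.08,"rz": 0.25}])

```text
validation failed for argument at $.in...
```

```bash
python3 -c "
from h import *
go((437,46,150,-1.70))"
```

```text
clock 0.1 tcp [143.4 607.8 221.6] [ 3.14  -0.    -0.232] F [ 0.   0.2 -0.5] w 87.1 g 0.0
(437, 46, 150, -1.7) tx 1.6593 ty 1.9169 tz 0.2862 rz 0.4673 dist 638.0
```

>>> jog_arm(increments=[{"tx": 0.83,"ty": 0.95,"tz": 0.08,"rx": 0,"ry": 0,"rz": 0.25,"hand": 0},{"tx": 0.83,"ty": 0.95,"tz": 0.08,"rx": 0,"ry": 0,"rz": 0.25,"hand": 0},{"tx": 0.83,"ty": 0.95,"tz": 0.08,"rx": 0,"ry": 0,"rz": 0.25,"hand": 0},{"tx": 0.83,"ty": 0.95,"tz": 0.08,"rx": 0,"ry": 0,"rz": 0.25,"hand": 0},{"tx": 0.83,"ty": 0.95,"tz": 0.08,"rx": 0,"ry": 0,"rz": 0.25,"hand": 0}], grip_force=25)

```text
clock: 0.52
tcp_pos: [241.1, 422.3, 208.8]
tcp_rot: [3.141, -0.001, -0.862]
wrist_force: [0.8, -0.5, -0.2]
gripper_width: 87.0
grip_force: 0.0
```

```bash
python3 -c "
from h import *
go((437,46,150,-1.70),(340,234,160,-1.5))"
```

```text
clock 0.52 tcp [241.1 422.3 208.8] [ 3.141e+00 -1.000e-03 -8.620e-01] F [ 0.8 -0.5 -0.2] w 87.0 g 0.0
(437, 46, 150, -1.7) tx 1.6528 ty 0.3842 tz 0.2351 rz 0.2666 dist 428.0
(340, 234, 160, -1.5) tx 0.8293 ty 0.1895 tz 0.1951 rz 0.2030 dist 218.0
```

>>> jog_arm(increments=[{"tx": 0.83,"ty": 0.19,"tz": 0.19,"rx": 0,"ry": 0,"rz": 0.2,"hand": 0},{"tx": 0.83,"ty": 0.19,"tz": 0.19,"rx": 0,"ry": 0,"rz": 0.2,"hand": 0},{"tx": 0.83,"ty": 0.19,"tz": 0.19,"rx": 0,"ry": 0,"rz": 0.2,"hand": 0},{"tx": 0.83,"ty": 0.19,"tz": 0.19,"rx": 0,"ry": 0,"rz": 0.2,"hand": 0},{"tx": 0.83,"ty": 0.19,"tz": 0.19,"rx": 0,"ry": 0,"rz": 0.2,"hand": 0}])

```text
clock: 0.93
tcp_pos: [336.4, 242.9, 163.6]
tcp_rot: [-3.142, 0.0, -1.487]
wrist_force: [1.4, 0.0, 0.2]
gripper_width: 87.3
grip_force: 0.0
```

```bash
python3 -c "
from h import *
go((437,46,150,-1.70))"
```

```text
clock 0.93 tcp [336.4 242.9 163.6] [-3.142  0.    -1.487] F [1.4 0.  0.2] w 87.3 g 0.0
(437, 46, 150, -1.7) tx 0.8184 ty -0.3352 tz 0.0546 rz 0.0677 dist 222.0
```

>>> jog_arm(increments=[{"tx": 0.78,"ty": -0.33,"tz": 0.05,"rx": 0,"ry": 0,"rz": 0.067,"hand": 0},{"tx": 0.78,"ty": -0.33,"tz": 0.05,"rx": 0,"ry": 0,"rz": 0.067,"hand": 0},{"tx": 0.78,"ty": -0.33,"tz": 0.05,"rx": 0,"ry": 0,"rz": 0.067,"hand": 0},{"tx": 0.78,"ty": -0.33,"tz": 0.05,"rx": 0,"ry": 0,"rz": 0.067,"hand": 0},{"tx": 0.78,"ty": -0.33,"tz": 0.05,"rx": 0,"ry": 0,"rz": 0.067,"hand": 0}])

```text
clock: 1.35
tcp_pos: [434.2, 59.3, 151.6]
tcp_rot: [-3.142, 0.0, -1.692]
wrist_force: [0.4, 1.4, 0.4]
gripper_width: 87.1
grip_force: 0.0
```

>>> jog_arm(increments=[{"tx": 0,"ty": 0,"tz": 0,"rx": 0,"ry": 0,"rz": 0,"hand": 0},{"tx": 0,"ty": 0,"tz": 0,"rx": 0,"ry": 0,"rz": 0,"hand": 0},{"tx": 0,"ty": 0,"tz": 0,"rx": 0,"ry": 0,"rz": 0,"hand": 0}])

```text
clock: 1.6
tcp_pos: [433.7, 61.1, 151.4]
tcp_rot: [3.141, -0.0, -1.694]
wrist_force: [0.4, -0.9, 0.9]
gripper_width: 86.8
grip_force: 0.0
```

```bash
python3 -c "
from h import *
go((437,46,60,-1.70),(437,46,15,-1.70))
img,P=cloud('wrist'); cv2.imwrite('pics/w1.png',img[...,::-1])
s=np.isfinite(P[...,0])&(abs(P[...,2]-59)<6)&(abs(P[...,0]-437)<60)&(abs(P[...,1]-46)<60)
q=P[s]; print(len(q)); print(cv2.minEnclosingCircle(q[:,:2].astype(np.float32)),q[:,2].max())
"
```

```text
clock 1.6 tcp [433.7  61.1 151.4] [ 3.141 -0.    -1.694] F [ 0.4 -0.9  0.9] w 86.8 g 0.0
(437, 46, 60, -1.7) tx 0.0582 ty -0.0206 tz 0.3657 rz 0.0021 dist 93.0
(437, 46, 15, -1.7) tx 0.0582 ty -0.0206 tz 0.5457 rz 0.0021 dist 137.0
1284
((437.81170654296875, 46.94390869140625), 30.537841796875) 60.41901318486885
```

>>> jog_arm(increments=[{"tx": 0.057,"ty": -0.021,"tz": 0.15,"rx": 0,"ry": 0,"rz": 0,"hand": 0},{"tx": 0.057,"ty": -0.021,"tz": 0.28,"rx": 0,"ry": 0,"rz": 0,"hand": 0},{"tx": 0.057,"ty": -0.021,"tz": 0.39,"rx": 0,"ry": 0,"rz": 0,"hand": 0},{"tx": 0.057,"ty": -0.021,"tz": 0.48,"rx": 0,"ry": 0,"rz": 0,"hand": 0},{"tx": 0.057,"ty": -0.021,"tz": 0.54,"rx": 0,"ry": 0,"rz": 0,"hand": 0}])

```text
clock: 2.07
tcp_pos: [435.9, 47.9, 14.9]
tcp_rot: [3.139, -0.001, -1.689]
wrist_force: [0.0, 0.5, 0.6]
gripper_width: 87.1
grip_force: 0.0
```

>>> jog_arm(increments=[{"tx": 0,"ty": 0,"tz": 0,"rx": 0,"ry": 0,"rz": 0,"hand": 0},{"tx": 0,"ty": 0,"tz": 0,"rx": 0,"ry": 0,"rz": 0,"hand": 0.4},{"tx": 0,"ty": 0,"tz": 0,"rx": 0,"ry": 0,"rz": 0,"hand": 0.6},{"tx": 0,"ty": 0,"tz": 0,"rx": 0,"ry": 0,"rz": 0,"hand": 0.6},{"tx": 0,"ty": 0,"tz": 0,"rx": 0,"ry": 0,"rz": 0,"hand": 0.6}], grip_force=25)

```text
clock: 2.48
tcp_pos: [438.2, 47.3, 17.9]
tcp_rot: [-3.139, 0.002, -1.691]
wrist_force: [-0.0, -0.1, -0.3]
gripper_width: 68.0
grip_force: 0.0
```

>>> jog_arm(increments=[{"tx": 0,"ty": 0,"tz": 0,"rx": 0,"ry": 0,"rz": 0,"hand": 0.6},{"tx": 0,"ty": 0,"tz": 0,"rx": 0,"ry": 0,"rz": 0,"hand": 0.6},{"tx": 0,"ty": 0,"tz": 0,"rx": 0,"ry": 0,"rz": 0,"hand": 0.6},{"tx": 0,"ty": 0,"tz": 0,"rx": 0,"ry": 0,"rz": 0,"hand": 0.6}], grip_force=25)

```text
clock: 2.82
tcp_pos: [438.0, 47.0, 17.6]
tcp_rot: [-3.14, 0.001, -1.692]
wrist_force: [-1.7, 2.9, 7.6]
gripper_width: 60.2
grip_force: 25.0
```

>>> jog_arm(increments=[{"tx": 0,"ty": 0,"tz": -0.06,"rx": 0,"ry": 0,"rz": 0,"hand": 0.6},{"tx": 0,"ty": 0,"tz": -0.18,"rx": 0,"ry": 0,"rz": 0,"hand": 0.6},{"tx": 0,"ty": 0,"tz": -0.32,"rx": 0,"ry": 0,"rz": 0,"hand": 0.6},{"tx": 0,"ty": 0,"tz": -0.47,"rx": 0,"ry": 0,"rz": 0,"hand": 0.6},{"tx": 0,"ty": 0,"tz": -0.6,"rx": 0,"ry": 0,"rz": 0,"hand": 0.6}])

```text
clock: 3.23
tcp_pos: [437.3, 46.3, 169.0]
tcp_rot: [-3.141, 0.001, -1.693]
wrist_force: [1.3, -0.3, -1.3]
gripper_width: 60.3
grip_force: 25.0
```

>>> jog_arm(increments=[{"tx": 0,"ty": 0,"tz": -0.12,"rx": 0,"ry": 0,"rz": 0,"hand": 0.6},{"tx": 0,"ty": 0,"tz": -0.22,"rx": 0,"ry": 0,"rz": 0,"hand": 0.6},{"tx": 0,"ty": 0,"tz": -0.28,"rx": 0,"ry": 0,"rz": 0,"hand": 0.6},{"tx": 0,"ty": 0,"tz": -0.28,"rx": 0,"ry": 0,"rz": 0,"hand": 0.6},{"tx": 0,"ty": 0,"tz": -0.28,"rx": 0,"ry": 0,"rz": 0,"hand": 0.6}])

```text
clock: 3.65
tcp_pos: [437.1, 46.6, 236.8]
tcp_rot: [-3.141, 0.001, -1.693]
wrist_force: [-1.0, 0.5, -1.0]
gripper_width: 60.3
grip_force: 25.0
```

```bash
python3 -c "
from h import *
go((470,-150,238,-1.70),(511,-376,238,-1.70))"
```

```text
clock 3.65 tcp [437.1  46.6 236.8] [-3.141e+00  1.000e-03 -1.693e+00] F [-1.   0.5 -1. ] w 60.3 g 25.0
(470, -150, 238, -1.7) tx 0.7644 ty -0.2263 tz -0.0049 rz 0.0022 dist 199.0
(511, -376, 238, -1.7) tx 1.6417 ty -0.4992 tz -0.0049 rz 0.0022 dist 429.0
```

>>> jog_arm(increments=[{"tx": 0.08,"ty": -0.024,"tz": 0,"rx": 0,"ry": 0,"rz": 0,"hand": 0.6},{"tx": 0.22,"ty": -0.067,"tz": 0,"rx": 0,"ry": 0,"rz": 0,"hand": 0.6},{"tx": 0.38,"ty": -0.116,"tz": 0,"rx": 0,"ry": 0,"rz": 0,"hand": 0.6},{"tx": 0.54,"ty": -0.164,"tz": 0,"rx": 0,"ry": 0,"rz": 0,"hand": 0.6},{"tx": 0.69,"ty": -0.21,"tz": 0,"rx": 0,"ry": 0,"rz": 0,"hand": 0.6}])

```text
clock: 4.07
tcp_pos: [467.4, -132.7, 234.5]
tcp_rot: [3.138, -0.0, -1.692]
wrist_force: [1.5, 1.0, -0.7]
gripper_width: 60.2
grip_force: 25.0
```

>>> jog_arm(increments=[{"tx": 0.15,"ty": -0.046,"tz": 0,"rx": 0,"ry": 0,"rz": 0,"hand": 0.6},{"tx": 0.3,"ty": -0.091,"tz": 0,"rx": 0,"ry": 0,"rz": 0,"hand": 0.6},{"tx": 0.45,"ty": -0.137,"tz": 0,"rx": 0,"ry": 0,"rz": 0,"hand": 0.6},{"tx": 0.6,"ty": -0.182,"tz": 0,"rx": 0,"ry": 0,"rz": 0,"hand": 0.6},{"tx": 0.72,"ty": -0.219,"tz": 0,"rx": 0,"ry": 0,"rz": 0,"hand": 0.6}])

```text
clock: 4.48
tcp_pos: [500.1, -318.6, 233.6]
tcp_rot: [3.137, 0.001, -1.694]
wrist_force: [0.6, 1.3, -1.2]
gripper_width: 59.9
grip_force: 25.0
```

>>> jog_arm(increments=[{"tx": 0.09,"ty": -0.027,"tz": 0,"rx": 0,"ry": 0,"rz": 0,"hand": 0.6},{"tx": 0.17,"ty": -0.052,"tz": 0,"rx": 0,"ry": 0,"rz": 0,"hand": 0.6},{"tx": 0.23,"ty": -0.07,"tz": 0,"rx": 0,"ry": 0,"rz": 0,"hand": 0.6},{"tx": 0.23,"ty": -0.07,"tz": 0,"rx": 0,"ry": 0,"rz": 0,"hand": 0.6},{"tx": 0.23,"ty": -0.07,"tz": 0,"rx": 0,"ry": 0,"rz": 0,"hand": 0.6}])

```text
clock: 4.9
tcp_pos: [510.5, -375.6, 233.6]
tcp_rot: [3.137, 0.002, -1.694]
wrist_force: [0.1, 0.5, -1.7]
gripper_width: 60.4
grip_force: 25.0
```

```bash
python3 -c "
from h import *
go((511,-376,150,-1.70),(511,-376,95,-1.70))
img,P=cloud('scene'); w,_=arm.capture('wrist'); cv2.imwrite('pics/h1.png',np.hstack([img[100:,100:],w[100:,:388]])[...,::-1])"
```

```text
clock 4.9 tcp [ 510.5 -375.6  233.6] [ 3.137e+00  2.000e-03 -1.694e+00] F [ 0.1  0.5 -1.7] w 60.4 g 25.0
(511, -376, 150, -1.7) tx 0.0015 ty -0.0023 tz 0.3343 rz 0.0019 dist 84.0
(511, -376, 95, -1.7) tx 0.0015 ty -0.0023 tz 0.5543 rz 0.0019 dist 139.0
```

View pics/h1.png

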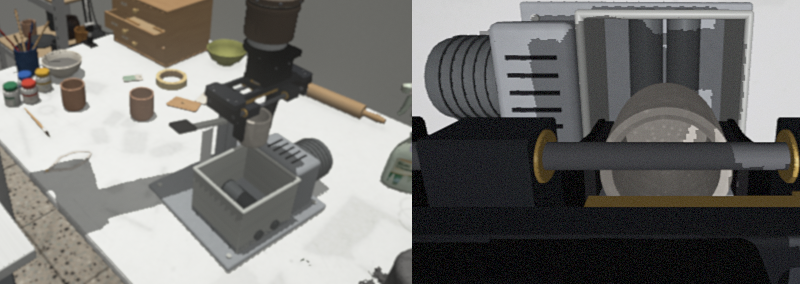

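The picture shows the cup held at about (258,125), above the hopper at (245,190), with both brown cups undisturbed. The wrist half shows it centred between the rim bars.

>>> jog_arm(increments=[{"tx": 0,"ty": 0,"tz": 0.1,"rx": 0,"ry": 0,"rz": 0,"hand": 0.6},{"tx": 0,"ty": 0,"tz": 0.2,"rx": 0,"ry": 0,"rz": 0,"hand": 0.6},{"tx": 0,"ty": 0,"tz": 0.3,"rx": 0,"ry": 0,"rz": 0,"hand": 0.6},{"tx": 0,"ty": 0,"tz": 0.38,"rx": 0,"ry": 0,"rz": 0,"hand": 0.6},{"tx": 0,"ty": 0,"tz": 0.42,"rx": 0,"ry": 0,"rz": 0,"hand": 0.6}])

```text
clock: 5.42
tcp_pos: [509.9, -373.3, 128.6]
tcp_rot: [3.137, 0.002, -1.691]
wrist_force: [-0.1, -0.4, -0.6]
gripper_width: 60.0
grip_force: 25.0
```

>>> jog_arm(increments=[{"tx": 0,"ty": 0,"tz": 0.04,"rx": 0,"ry": 0,"rz": 0,"hand": 0.6},{"tx": 0,"ty": 0,"tz": 0.08,"rx": 0,"ry": 0,"rz": 0,"hand": 0.6},{"tx": 0,"ty": 0,"tz": 0.12,"rx": 0,"ry": 0,"rz": 0,"hand": 0.6},{"tx": 0,"ty": 0,"tz": 0.14,"rx": 0,"ry": 0,"rz": 0,"hand": 0.6},{"tx": 0,"ty": 0,"tz": 0.14,"rx": 0,"ry": 0,"rz": 0,"hand": 0.6}])

```text
clock: 5.83
tcp_pos: [511.1, -375.1, 95.6]
tcp_rot: [3.14, 0.001, -1.692]
wrist_force: [-0.5, 0.6, -1.4]
gripper_width: 60.2
grip_force: 25.0
```

>>> jog_arm(increments=[{"tx": 0,"ty": 0,"tz": 0,"rx": 0,"ry": 0,"rz": 0,"hand": 0.08},{"tx": 0,"ty": 0,"tz": 0,"rx": 0,"ry": 0,"rz": 0,"hand": 0.08},{"tx": 0,"ty": 0,"tz": 0,"rx": 0,"ry": 0,"rz": 0,"hand": 0.08},{"tx": 0,"ty": 0,"tz": 0,"rx": 0,"ry": 0,"rz": 0,"hand": 0.08},{"tx": 0,"ty": 0,"tz": 0,"rx": 0,"ry": 0,"rz": 0,"hand": 0.08}])

```text
clock: 6.25
tcp_pos: [511.9, -375.7, 97.3]
tcp_rot: [-3.14, -0.0, -1.692]
wrist_force: [-0.4, -0.3, -0.4]
gripper_width: 78.4
grip_force: 0.0
```

>>> jog_arm(increments=[{"tx": 0,"ty": 0,"tz": -0.06,"rx": 0,"ry": 0,"rz": 0,"hand": 0.08},{"tx": 0,"ty": 0,"tz": -0.16,"rx": 0,"ry": 0,"rz": 0,"hand": 0.08},{"tx": 0,"ty": 0,"tz": -0.28,"rx": 0,"ry": 0,"rz": 0,"hand": 0.08},{"tx": 0,"ty": 0,"tz": -0.4,"rx": 0,"ry": 0,"rz": 0,"hand": 0.08},{"tx": 0,"ty": 0,"tz": -0.52,"rx": 0,"ry": 0,"rz": 0,"hand": 0.08}])

```text
clock: 6.67
tcp_pos: [511.4, -375.5, 228.4]
tcp_rot: [-3.141, -0.0, -1.692]
wrist_force: [0.4, 0.4, -0.2]
gripper_width: 80.6
grip_force: 0.0
```

```bash
python3 -c "
from h import *
go((483,-219,225,-1.70),(483,-219,190,-1.70))
w,_=arm.capture('wrist');cv2.imwrite('pics/h2.png',w[...,::-1])"
```

```text
clock 6.67 tcp [ 511.4 -375.5  228.4] [-3.141 -0.    -1.692] F [ 0.4  0.4 -0.2] w 80.6 g 0.0
(483, -219, 225, -1.7) tx -0.6075 ty 0.1885 tz 0.0135 rz 0.0025 dist 159.0
(483, -219, 190, -1.7) tx -0.6075 ty 0.1885 tz 0.1535 rz 0.0025 dist 164.0
```

View pics/h2.png

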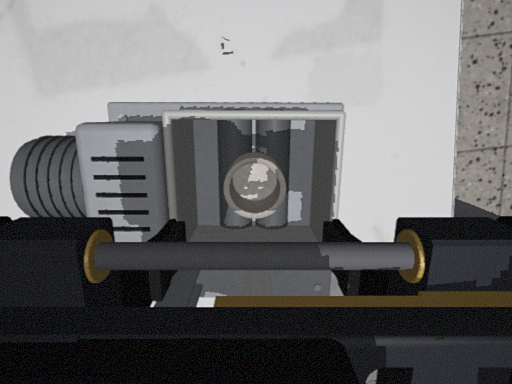

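The wrist picture shows the cup resting upright on the rolls inside the hopper, at (255,187). Next is the lever pad.

>>> jog_arm(increments=[{"tx": -0.1,"ty": 0.03,"tz": 0,"rx": 0,"ry": 0,"rz": 0,"hand": 1},{"tx": -0.24,"ty": 0.074,"tz": 0,"rx": 0,"ry": 0,"rz": 0,"hand": 1},{"tx": -0.39,"ty": 0.12,"tz": 0,"rx": 0,"ry": 0,"rz": 0,"hand": 1},{"tx": -0.52,"ty": 0.16,"tz": 0,"rx": 0,"ry": 0,"rz": 0,"hand": 1},{"tx": -0.61,"ty": 0.19,"tz": 0,"rx": 0,"ry": 0,"rz": 0,"hand": 1}], grip_force=20)

```text
clock: 7.13
tcp_pos: [482.1, -216.2, 227.0]
tcp_rot: [-3.141, 0.0, -1.691]
wrist_force: [0.7, 0.5, 0.7]
gripper_width: 54.4
grip_force: 0.0
```

>>> jog_arm(increments=[{"tx": 0,"ty": 0,"tz": 0,"rx": 0,"ry": 0,"rz": 0,"hand": 1},{"tx": 0,"ty": 0,"tz": 0,"rx": 0,"ry": 0,"rz": 0,"hand": 1},{"tx": 0,"ty": 0,"tz": 0,"rx": 0,"ry": 0,"rz": 0,"hand": 1},{"tx": 0,"ty": 0,"tz": 0,"rx": 0,"ry": 0,"rz": 0,"hand": 1},{"tx": 0,"ty": 0,"tz": 0,"rx": 0,"ry": 0,"rz": 0,"hand": 1}])

```text
clock: 7.55
tcp_pos: [483.1, -219.2, 226.5]
tcp_rot: [3.141, -0.0, -1.694]
wrist_force: [-1.0, 0.2, -0.7]
gripper_width: 21.2
grip_force: 0.0
```

```bash
python3 -c "
from h import *
go((482,-219,190,-1.70),(482,-219,152,-1.70))"
```

```text
clock 7.55 tcp [ 483.1 -219.2  226.5] [ 3.141 -0.    -1.694] F [-1.   0.2 -0.7] w 21.2 g 0.0
(482, -219, 190, -1.7) tx -0.0004 ty 0.0044 tz 0.1459 rz 0.0020 dist 36.0
(482, -219, 152, -1.7) tx -0.0004 ty 0.0044 tz 0.2979 rz 0.0020 dist 74.0
```

>>> jog_arm(increments=[{"tx": 0,"ty": 0,"tz": 0.03,"rx": 0,"ry": 0,"rz": 0,"hand": 1},{"tx": 0,"ty": 0,"tz": 0.07,"rx": 0,"ry": 0,"rz": 0,"hand": 1},{"tx": 0,"ty": 0,"tz": 0.11,"rx": 0,"ry": 0,"rz": 0,"hand": 1},{"tx": 0,"ty": 0,"tz": 0.14,"rx": 0,"ry": 0,"rz": 0,"hand": 1},{"tx": 0,"ty": 0,"tz": 0.14,"rx": 0,"ry": 0,"rz": 0,"hand": 1}])

```text
clock: 7.97
tcp_pos: [481.4, -218.1, 188.9]
tcp_rot: [3.136, 0.001, -1.693]
wrist_force: [-0.4, 0.9, -0.5]
gripper_width: 0.8
grip_force: 0.0
```

>>> jog_arm(increments=[{"tx": 0,"ty": 0,"tz": 0.025,"rx": 0,"ry": 0,"rz": 0,"hand": 1},{"tx": 0,"ty": 0,"tz": 0.05,"rx": 0,"ry": 0,"rz": 0,"hand": 1},{"tx": 0,"ty": 0,"tz": 0.08,"rx": 0,"ry": 0,"rz": 0,"hand": 1},{"tx": 0,"ty": 0,"tz": 0.1,"rx": 0,"ry": 0,"rz": 0,"hand": 1},{"tx": 0,"ty": 0,"tz": 0.11,"rx": 0,"ry": 0,"rz": 0,"hand": 1}])

```text
clock: 8.38
tcp_pos: [482.0, -218.4, 163.6]
tcp_rot: [3.139, -0.0, -1.692]
wrist_force: [-3.2, 1.3, 4.1]
gripper_width: 0.6
grip_force: 2.0
```

>>> jog_arm(increments=[{"tx": 0,"ty": 0,"tz": 0,"rx": 0,"ry": 0,"rz": 0,"hand": 1},{"tx": 0,"ty": 0,"tz": 0,"rx": 0,"ry": 0,"rz": 0,"hand": 1},{"tx": 0,"ty": 0,"tz": 0,"rx": 0,"ry": 0,"rz": 0,"hand": 1}])

```text
clock: 8.63
tcp_pos: [483.0, -218.4, 164.6]
tcp_rot: [-3.141, -0.0, -1.692]
wrist_force: [-2.0, -0.3, 3.3]
gripper_width: 0.5
grip_force: 1.8
```

```bash
cat > lev.py <<'E'
from h import *
import sys
go((482,-219,152,-1.70))
for n in("scene","side"):
    img,P=cloud(n); c=np.cos(-.13); s=np.sin(-.13)
    d=P[...,:2]-np.array([481.5,-219.3]); a=d[...,0]*c+d[...,1]*s; b=-d[...,0]*s+d[...,1]*c
    g=np.isfinite(a)&(abs(b)<9)&(a>35)&(a<105)&(P[...,2]>125)&(P[...,2]<200)   # arm bar top
    q=np.c_[a[g],P[...,2][g]]
    if len(q)>5:
        k=[np.median(q[(q[:,0]>l)&(q[:,0]<l+14),1]).round(1) for l in(35,49,63,77,91)]
        f=np.polyfit(q[:,0],q[:,1],1); print(n,"arm top slope",f.round(3),len(q),k)
    if n=="side" and len(sys.argv)>1: cv2.imwrite(sys.argv[1],cv2.resize(img[115:195,200:300],None,fx=6,fy=6,interpolation=cv2.INTER_CUBIC)[...,::-1])
E
python3 lev.py pics/l1.png; python3 - <<'E'
import re
import numpy as np
for n in("scene","side"):
    P=np.load(""+n+".npz")["P"]; c=np.cos(-.13); s=np.sin(-.13)
    d=P[...,:2]-np.array([481.5,-219.3]); a=d[...,0]*c+d[...,1]*s; b=-d[...,0]*s+d[...,1]*c
    g=np.isfinite(a)&(abs(b)<9)&(a>35)&(a<105)&(P[...,2]>125)&(P[...,2]<200)
    q=np.c_[a[g],P[...,2][g]]; print("rest",n,np.polyfit(q[:,0],q[:,1],1),len(q),[np.median(q[(q[:,0]>l)&(q[:,0]<l+14),1]).round(1) for l in(35,49,63,77,91)])
E
```

```text
clock 8.63 tcp [ 483.  -218.4  164.6] [-3.141 -0.    -1.692] F [-2.  -0.3  3.3] w 0.5 g 1.8
(482, -219, 152, -1.7) tx 0.0027 ty 0.0037 tz 0.0506 rz 0.0025 dist 13.0
scene arm top slope [-8.60000e-02  1.57787e+02] 80 [np.float64(154.3), np.float64(153.0), np.float64(151.9), np.float64(150.7), np.float64(149.4)]
side arm top slope [-8.7000e-02  1.5389e+02] 136 [np.float64(151.4), np.float64(150.0), np.float64(148.9), np.float64(148.0), np.float64(145.6)]
rest scene [ -0.20503297 174.08697118] 69 [np.float64(165.1), np.float64(162.5), np.float64(160.0), np.float64(157.4), np.float64(153.9)]
rest side [ -0.19885221 169.57112254] 135 [np.float64(162.0), np.float64(159.6), np.float64(157.1), np.float64(155.5), np.float64(152.2)]
```

View pics/l1.png

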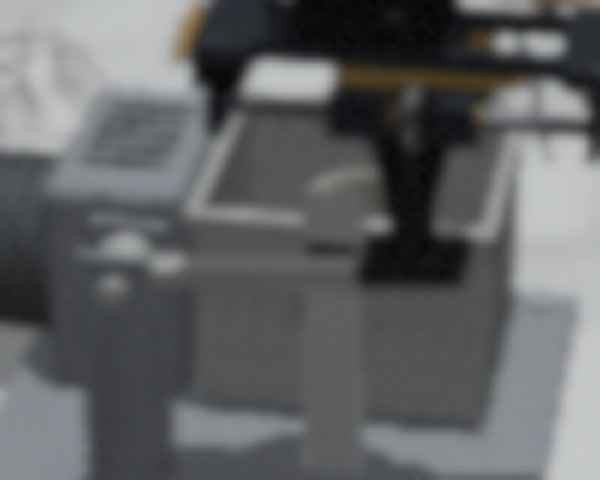

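The crop shows the closed fingers on the black pad at (415,260), with the lever about half way to the mark (slope 0.086 rad left). That needs about 12 mm more.

>>> jog_arm(increments=[{"tx": 0,"ty": 0,"tz": 0.012,"rx": 0,"ry": 0,"rz": 0,"hand": 1},{"tx": 0,"ty": 0,"tz": 0.024,"rx": 0,"ry": 0,"rz": 0,"hand": 1},{"tx": 0,"ty": 0,"tz": 0.036,"rx": 0,"ry": 0,"rz": 0,"hand": 1},{"tx": 0,"ty": 0,"tz": 0.044,"rx": 0,"ry": 0,"rz": 0,"hand": 1},{"tx": 0,"ty": 0,"tz": 0.048,"rx": 0,"ry": 0,"rz": 0,"hand": 1}])

```text
clock: 9.15
tcp_pos: [482.3, -218.4, 151.8]
tcp_rot: [3.14, -0.0, -1.692]
wrist_force: [-3.7, 0.3, 6.6]
gripper_width: 0.5
grip_force: 3.0
```

>>> jog_arm(increments=[{"tx": 0,"ty": 0,"tz": 0,"rx": 0,"ry": 0,"rz": 0,"hand": 1},{"tx": 0,"ty": 0,"tz": 0,"rx": 0,"ry": 0,"rz": 0,"hand": 1},{"tx": 0,"ty": 0,"tz": 0,"rx": 0,"ry": 0,"rz": 0,"hand": 1}])

```text
clock: 9.4
tcp_pos: [482.3, -218.4, 152.1]
tcp_rot: [3.14, -0.0, -1.692]
wrist_force: [-4.5, -0.3, 6.0]
gripper_width: 0.6
grip_force: 3.0
```

```bash
python3 lev.py pics/l2.png
```

```text
clock 9.4 tcp [ 482.3 -218.4  152.1] [ 3.14  -0.    -1.692] F [-4.5 -0.3  6. ] w 0.6 g 3.0
(482, -219, 152, -1.7) tx 0.0027 ty 0.0010 tz 0.0003 rz 0.0024 dist 1.0
scene arm top slope [4.00000e-03 1.45475e+02] 87 [np.float64(145.5), np.float64(145.8), np.float64(145.4), np.float64(146.5), np.float64(145.7)]
side arm top slope [7.00000e-03 1.41148e+02] 131 [np.float64(142.3), np.float64(143.4), np.float64(143.3), np.float64(142.2), np.float64(143.2)]
```

View pics/l2.png

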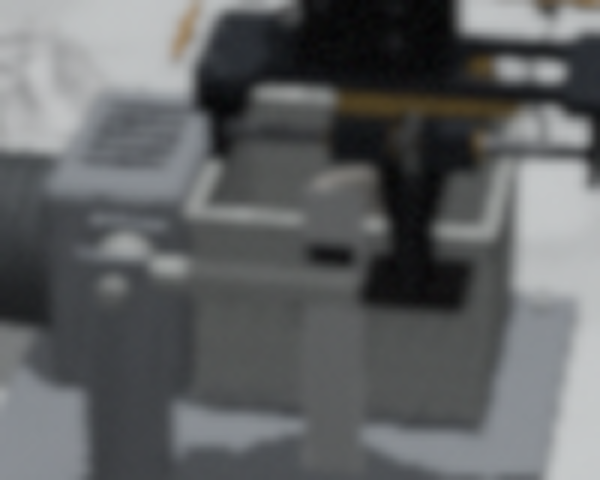

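The lever is level: the slope is about 0.005 rad, the force 6 N and the tip height 152 mm. The crop shows the pad at (415,283) with the mark clear just over the arm at (330,254), as expected when seen from above. Now I hold.

>>> jog_arm(increments=[{"tx": 0,"ty": 0,"tz": 0,"rx": 0,"ry": 0,"rz": 0,"hand": 1},{"tx": 0,"ty": 0,"tz": 0,"rx": 0,"ry": 0,"rz": 0,"hand": 1},{"tx": 0,"ty": 0,"tz": 0,"rx": 0,"ry": 0,"rz": 0,"hand": 1},{"tx": 0,"ty": 0,"tz": 0,"rx": 0,"ry": 0,"rz": 0,"hand": 1},{"tx": 0,"ty": 0,"tz": 0,"rx": 0,"ry": 0,"rz": 0,"hand": 1}])

```text
clock: 9.92
tcp_pos: [482.3, -218.4, 152.1]
tcp_rot: [3.14, -0.0, -1.692]
wrist_force: [-3.4, 0.4, 6.3]
gripper_width: 0.4
grip_force: 3.0
```

>>> jog_arm(increments=[{"tx": 0,"ty": 0,"tz": 0,"rx": 0,"ry": 0,"rz": 0,"hand": 1},{"tx": 0,"ty": 0,"tz": 0,"rx": 0,"ry": 0,"rz": 0,"hand": 1},{"tx": 0,"ty": 0,"tz": 0,"rx": 0,"ry": 0,"rz": 0,"hand": 1},{"tx": 0,"ty": 0,"tz": 0,"rx": 0,"ry": 0,"rz": 0,"hand": 1},{"tx": 0,"ty": 0,"tz": 0,"rx": 0,"ry": 0,"rz": 0,"hand": 1}])

```text
clock: 10.33
tcp_pos: [482.3, -218.4, 152.1]
tcp_rot: [3.14, -0.0, -1.692]
wrist_force: [-3.9, -0.4, 5.8]
gripper_width: 0.8
grip_force: 3.0
```

>>> jog_arm(increments=[{"tx": 0,"ty": 0,"tz": 0,"rx": 0,"ry": 0,"rz": 0,"hand": 1},{"tx": 0,"ty": 0,"tz": 0,"rx": 0,"ry": 0,"rz": 0,"hand": 1},{"tx": 0,"ty": 0,"tz": 0,"rx": 0,"ry": 0,"rz": 0,"hand": 1},{"tx": 0,"ty": 0,"tz": 0,"rx": 0,"ry": 0,"rz": 0,"hand": 1},{"tx": 0,"ty": 0,"tz": 0,"rx": 0,"ry": 0,"rz": 0,"hand": 1}])

```text
clock: 10.75
tcp_pos: [482.3, -218.4, 152.1]
tcp_rot: [3.14, -0.0, -1.692]
wrist_force: [-3.8, 0.5, 6.4]
gripper_width: 0.6
grip_force: 3.0
```

>>> jog_arm(increments=[{"tx": 0,"ty": 0,"tz": 0,"rx": 0,"ry": 0,"rz": 0,"hand": 1},{"tx": 0,"ty": 0,"tz": 0,"rx": 0,"ry": 0,"rz": 0,"hand": 1},{"tx": 0,"ty": 0,"tz": 0,"rx": 0,"ry": 0,"rz": 0,"hand": 1},{"tx": 0,"ty": 0,"tz": 0,"rx": 0,"ry": 0,"rz": 0,"hand": 1},{"tx": 0,"ty": 0,"tz": 0,"rx": 0,"ry": 0,"rz": 0,"hand": 1}])

```text
clock: 11.17
tcp_pos: [482.3, -218.4, 152.1]
tcp_rot: [3.14, -0.0, -1.692]
wrist_force: [-4.3, 0.4, 5.3]
gripper_width: 0.6
grip_force: 3.0
```

>>> jog_arm(increments=[{"tx": 0,"ty": 0,"tz": 0,"rx": 0,"ry": 0,"rz": 0,"hand": 1},{"tx": 0,"ty": 0,"tz": 0,"rx": 0,"ry": 0,"rz": 0,"hand": 1},{"tx": 0,"ty": 0,"tz": 0,"rx": 0,"ry": 0,"rz": 0,"hand": 1},{"tx": 0,"ty": 0,"tz": 0,"rx": 0,"ry": 0,"rz": 0,"hand": 1},{"tx": 0,"ty": 0,"tz": 0,"rx": 0,"ry": 0,"rz": 0,"hand": 1}])

```text
clock: 11.58
tcp_pos: [482.3, -218.4, 152.1]
tcp_rot: [3.14, -0.0, -1.692]
wrist_force: [-3.7, 0.2, 6.4]
gripper_width: 0.3
grip_force: 3.0
```

>>> jog_arm(increments=[{"tx": 0,"ty": 0,"tz": 0,"rx": 0,"ry": 0,"rz": 0,"hand": 1},{"tx": 0,"ty": 0,"tz": 0,"rx": 0,"ry": 0,"rz": 0,"hand": 1},{"tx": 0,"ty": 0,"tz": 0,"rx": 0,"ry": 0,"rz": 0,"hand": 1},{"tx": 0,"ty": 0,"tz": 0,"rx": 0,"ry": 0,"rz": 0,"hand": 1},{"tx": 0,"ty": 0,"tz": 0,"rx": 0,"ry": 0,"rz": 0,"hand": 1}])

```text
clock: 12.0
tcp_pos: [482.3, -218.4, 152.1]
tcp_rot: [3.14, -0.0, -1.692]
wrist_force: [-2.7, 1.1, 5.8]
gripper_width: 0.7
grip_force: 3.0
```

>>> jog_arm(increments=[{"tx": 0,"ty": 0,"tz": 0,"rx": 0,"ry": 0,"rz": 0,"hand": 1},{"tx": 0,"ty": 0,"tz": 0,"rx": 0,"ry": 0,"rz": 0,"hand": 1},{"tx": 0,"ty": 0,"tz": 0,"rx": 0,"ry": 0,"rz": 0,"hand": 1},{"tx": 0,"ty": 0,"tz": 0,"rx": 0,"ry": 0,"rz": 0,"hand": 1},{"tx": 0,"ty": 0,"tz": 0,"rx": 0,"ry": 0,"rz": 0,"hand": 1}])

```text
clock: 12.42
tcp_pos: [482.3, -218.4, 152.1]
tcp_rot: [3.14, -0.0, -1.692]
wrist_force: [-3.5, -0.1, 6.0]
gripper_width: 0.3
grip_force: 3.0
```

>>> jog_arm(increments=[{"tx": 0,"ty": 0,"tz": 0,"rx": 0,"ry": 0,"rz": 0,"hand": 1},{"tx": 0,"ty": 0,"tz": 0,"rx": 0,"ry": 0,"rz": 0,"hand": 1},{"tx": 0,"ty": 0,"tz": 0,"rx": 0,"ry": 0,"rz": 0,"hand": 1},{"tx": 0,"ty": 0,"tz": 0,"rx": 0,"ry": 0,"rz": 0,"hand": 1},{"tx": 0,"ty": 0,"tz": 0,"rx": 0,"ry": 0,"rz": 0,"hand": 1}])

```text
clock: 12.83
tcp_pos: [482.3, -218.4, 152.1]
tcp_rot: [3.14, -0.0, -1.692]
wrist_force: [-4.1, 0.3, 5.2]
gripper_width: 0.4
grip_force: 3.0
```

>>> jog_arm(increments=[{"tx": 0,"ty": 0,"tz": 0,"rx": 0,"ry": 0,"rz": 0,"hand": 1},{"tx": 0,"ty": 0,"tz": 0,"rx": 0,"ry": 0,"rz": 0,"hand": 1},{"tx": 0,"ty": 0,"tz": 0,"rx": 0,"ry": 0,"rz": 0,"hand": 1},{"tx": 0,"ty": 0,"tz": 0,"rx": 0,"ry": 0,"rz": 0,"hand": 1},{"tx": 0,"ty": 0,"tz": 0,"rx": 0,"ry": 0,"rz": 0,"hand": 1}])

```text
clock: 13.25
tcp_pos: [482.3, -218.4, 152.1]
tcp_rot: [3.14, -0.0, -1.692]
wrist_force: [-3.7, 0.3, 6.2]
gripper_width: 1.0
grip_force: 3.0
```

```bash
python3 lev.py
```

```text
clock 13.25 tcp [ 482.3 -218.4  152.1] [ 3.14  -0.    -1.692] F [-3.7  0.3  6.2] w 1.0 g 3.0
(482, -219, 152, -1.7) tx 0.0027 ty 0.0010 tz 0.0005 rz 0.0024 dist 1.0
scene arm top slope [-4.00000e-03  1.45957e+02] 85 [np.float64(145.9), np.float64(145.9), np.float64(145.3), np.float64(146.5), np.float64(145.7)]
side arm top slope [  0.    141.552] 131 [np.float64(142.8), np.float64(142.5), np.float64(143.4), np.float64(141.9), np.float64(142.4)]
```

```bash
python3 -c "
from plant import arm
print(arm.hand_in())"
```

```text
the job is handed in; nothing more can be done
None
```

The reject cup is standing on the rolls in the hopper, the two tall cups weren't touched, and I handed the job in at about 13 s while still holding the lever level at its run position, after about 4 s there.

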